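# Close up a serviced junction box and aim the hand scanner at its label

### The job

The junction box has been serviced: press both of its hinged covers down until they click shut. Then draw the hand scanner up out of its stand, tip it nose-down and hold it up in the air with its window aimed at the middle of the square code label on the closed left cover, about 10 cm away and close to 45 degrees above it, ready to read. Finish while still holding it there, touching nothing with it, and leave the other things on the bench where they are.

Things in the scene. Friction and masses are not known exactly. Their poses are not given: they have to be found in the camera images.
- junction_box: light grey plastic junction box fixed to the worktop, 94 (x) x 150 (y) mm, closed top 49 mm high; two covers side by side, two black cable glands at its back. Origin: centre of its underside; x points to the back (hinge side), y to the left cover, z up. It stands left or right of the scanner stand.
- left_cover (a joint): hinge angle of the left cover (at +y of the box, with a square label on its outside), rad: 0 = shut, grows as it opens, at most 1.2. Plate 73 mm wide; outer face 3 mm above the hinge line when shut. It stays where it is left (0.06 N m friction); at about 0.075 rad it meets a sprung catch and takes about 5 N down on its front edge to snap past, then it is held against its stop at 0.
- right_cover (a joint): the same for the right cover (at -y of the box, plain with five low ribs).
- left_cover_hinge (a point): middle of the left cover's hinge line, 46 mm above the worktop, at the back edge of the box; axes as the box. The hinge line runs along the box's y; opening swings the front edge up and back.
- right_cover_hinge (a point): the same for the right cover.
- left_cover_edge (a point): middle of the left cover's front (free) edge, on its outer face, 95 mm from the hinge line; its z axis is the outward normal of the cover.
- right_cover_edge (a point): the same for the right cover.
- label (a point): middle of the 44 mm square white label with a black matrix code, on the outer face of the left cover, 52 mm from its hinge line; its z axis points out of the label. It faces up when the cover is shut.
- scanner_stand: grey stand fixed to the worktop: 96 x 84 x 12 mm foot with a rectangular cup whose mouth is 63 mm above the worktop, 38 (x) x 32 (y) mm inside, its floor at 12 mm. Origin: centre of the cup, on the worktop; -x is the side to which the scanner's nose looks.
- scanner_head (a point): dark grey pistol-shaped hand scanner, 190 g, loose, standing handle-down in the stand's cup (51 mm deep, 1 to 3 mm play). Point: centre of its head, 139 mm above the worktop at the start. Head 43 mm high, 36 mm wide (y), its flat sides reach 30 mm ahead and 26 mm behind; ahead of that the nose widens to 50 mm. -x is the way the nose looks, z up along the handle. Grasp it across y from above.
- scanner_window (a point): middle of the scanner's window at the tip of its nose, 67.5 mm from scanner_head along -x, same axes. The aim line leaves here along -x. It reads a label whose middle is 60 to 180 mm before the window and within 25 mm of the aim line each way, with the aim line at least 30 degrees below level.
- scanner_foot (a point): bottom end of the scanner's handle, 127 mm below the head's centre along -z and 4 mm behind it, on the same axes.
- glue_stick_center (a point): bystander: glue stick standing upright, 27 mm thick, 93 mm high; centre.
- nozzle_jar_center (a point): bystander: small jar with a black screw lid, 45 mm thick, 43 mm high; centre.
- green_cutter: bystander: slim green cutter knife lying flat, 17 x 158 x 12 mm; origin: centre of its underside, blade line along its y.
Not all that is in view belongs to the job. Leave any red look-alike of the junction_box alone.

How it is judged:
On the way, in this order (a step that is already met when the one before it is completed fails the run):
1. both covers of the junction box are snapped shut (value of joint each of left_cover, right_cover below 0.03 rad), for 0.2 s.
2. the scanner is drawn up out of its stand, held by the fingers (height (world z) of scanner_foot above 0.066 m and contact force between scanner and scanner_stand below 0.1 N and contact force between scanner and the fingers above 1 N), for 0.1 s.
At the end, for the whole second after the job is handed in: Both covers shut within 0.03 rad. Scanner still, held by the fingers alone, foot over 30 mm and window over 80 mm above the worktop; label's middle 60 to 180 mm before the window and within 25 mm of the aim line each way, aim line at least 30 degrees below level (all of step 1 and x of label in the frame of scanner_window between -0.18 and -0.06 m and y of label in the frame of scanner_window between -0.025 and 0.025 m and z of label in the frame of scanner_window between -0.025 and 0.025 m and angle between scanner_window's own x axis and vertical below 1.047 rad and contact force between scanner and the fingers above 1 N and contact force between scanner and scanner_stand below 0.1 N and contact force between scanner and junction_box below 0.1 N and height (world z) of scanner_foot above 0.03 m and height (world z) of scanner_window above 0.08 m and linear speed of scanner below 0.03 m/s); the arm keeps its last pose, push and grip.
It fails at once if a bystander (glue stick, jar or cutter knife) was shifted by more than 30 mm (distance of any of glue_stick_center, nozzle_jar_center, green_cutter from where it was at the start of the episode above 0.03 m).
It also fails if it takes over 54 s, if anything falls off the work surface, if the arm or the gripper's body presses on something with over 40 N, if the wrist force passes 120 N, or if a joint passes its speed limit or range.

### The arm

A 6-joint arm with a two-finger parallel gripper is mounted at the origin on a cart in front of the work surface, level with it; the furniture and walls round the work are solid. World frame = base frame: x ahead of the robot, y to its left, z up, the work surface at z = 0. Lengths are in m, angles in rad, forces in N, time in s.
With the tool pointing down it reaches from about 0.225 to 0.875 m from the base axis. Payload 3.4 kg.
Tool frame: the origin (TCP) lies midway between the tips of the shut fingers; the grasp point (between the pads) lies 19 mm behind it; z points along the fingers, y is the line along which they close (so a half turn about z gives the same grasp; the last joint's range is limited). The gripper opens to 85 mm and grips with 20 to 120 N. Pads are 22 mm wide; open, the fingers measure 114 mm over their backs; the gripper's body (76 mm by 85 mm) begins 54 mm behind the grasp point. The pads swing forward as they close: fully open they stand 13 mm farther back than shut.
Start: joints at [1.115, 0.276, 1.505, -0, 1.361, -0.121], TCP at [0.189, 0.543, 0.231] pointing down, gripper open.
Joint ranges: [-2.89, 2.89], [-0.75, 2.08], [0.22, 2.7], [-1.18, 4.32], [0.11, 2.71], [-2.7, 2.7]. Speed limits (rad/s): [2.57, 2.57, 3.14, 3.14, 3.14, 3.14].

### API

Orientations are given as a rotation vector (axis times angle).
In Python, from rig import arm gives the robot as it stands. The module is installed in compiled form; this text tells all that it offers.
- The arm moves only by the tool move_arm, never from a script. Its argument "deltas" is a list of rows, each an object with "offset": the shift along the world's x, y, z in cm, a list of three; "turn": the turn about the world's z in degrees. A call has 1 to 10 rows; each row shifts and turns the commanded pose from where the row before left it; what a row does not reach is not made up. A row lasts 1/12 s, in which the tool goes at most 41.7 mm and 7.16 degrees, less where a joint would pass 70% of its speed; a pose out of reach is approached as far as the arm can. A call with a gripper value outside its range is refused whole. "hand" is the closure, from 0 (fully open) to 1 (shut), set as the call begins (left out, the last holds). The fingers move at their own pace and stop on an object; the grip force is fixed at half the most. Time passes only in rows, so rows that do not move let the fingers close. It gives the time, the measured TCP pose, the force, the opening and the grip force at its end, in the units of the state.
- arm.read_state(): the state, without advancing time (a new reading comes with each control period).
- arm.read_camera(name): name is "scene" or "top"; returns the picture (480x640x3 uint8, red, green, blue); there is no depth.
- arm.camera_info(name): a dict with "fx", "fy", "cx", "cy" (pixels), "origin" and "rotation" of the camera in the world. Camera axes: x right, y up, looking along -z (the intrinsics and any distortion apply to the point x, -y, -z); pixel columns grow to the right and rows downward; lengths in m; the calibration is good to about 2 mm. A picture is of the moment at which its call begins. camera_info takes no time and is no camera call.
- arm.close_job(): hands the job in; it is judged then, once.
The state is a dict: "time": time; "joint_pos": joint angles; "qd": joint speeds; "effort": joint torques, N m; "eef_pos": TCP position; "eef_rot": TCP orientation; "force": force on the tool from outside, world axes, zero at the start; "wrist_torque": the same for the moment, N m; "opening": opening from 0.0 (shut) to 1.0 (fully open); "grip_force": force on a finger pad.
Only numpy, scipy, OpenCV 4.12 (cv2) and the standard library are available. Lean on these libraries where they do the work, as an engineer would, in place of code of your own. Each camera call takes 0.05 s, during which the arm holds its last target. There are 200 camera calls.

## Working session

There is one attempt and no reset: what is moved stays moved. The work goes in short steps, Python scripts to look and compute and a tool call to move; the robot and the scene stay as the last step left them, time stands still between calls to the robot, and variables do not carry over. Pictures are saved under pics/ and viewed, at most 10 in all, crops included, and the job is handed in when it is done.

Besides the shell and the picture viewer there is one more tool, called after ">>>" as name([rows], argument=value, ...), one row to a line, values as JSON. move_arm: Moves the arm, as the interface text tells. Its arguments: {"type":"object","properties":{"deltas":{"type":"array"},"hand":{"type":"number"}},"required":["deltas"]}

```bash
mkdir -p pics; python3 - <<'E'
from rig import arm
import cv2
for n in("scene","top"):
    cv2.imwrite(f"pics/{n}0.png",arm.read_camera(n)[:,:,::-1]); i=arm.camera_info(n); print(i)
s=arm.read_state();print(s["eef_pos"],s["eef_rot"],s["opening"],s["force"])
E
```

```text
{'fx': 571.1845877543066, 'fy': 571.1845877543066, 'cx': 330.61519017622794, 'cy': 239.34117256784631, 'origin': array([-0.12544228, -0.64606161,  0.74602398]), 'rotation': array([ 0.89574666, -0.40456346, -0.72910921])}
{'fx': 477.8360528357633, 'fy': 477.8360528357633, 'cx': 318.1218342833321, 'cy': 244.04108664885095, 'origin': array([ 0.33685313, -0.02353229,  1.07397235]), 'rotation': array([ 0.1435926 , -0.12896377, -1.58105132])}
[0.1887288  0.54267071 0.2305424 ] [-5.23408188e-01 -3.09723770e+00  2.41461119e-03] 1.0008112398575428 [-0.32852362 -0.0944218  -0.17987214]
```

View pics/scene0.png

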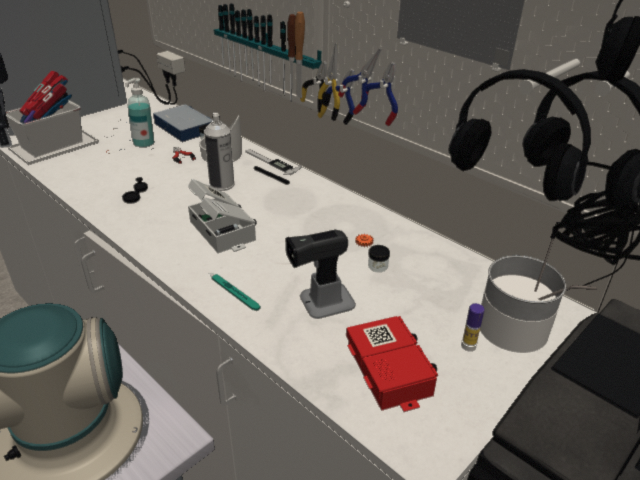

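View pics/top0.png

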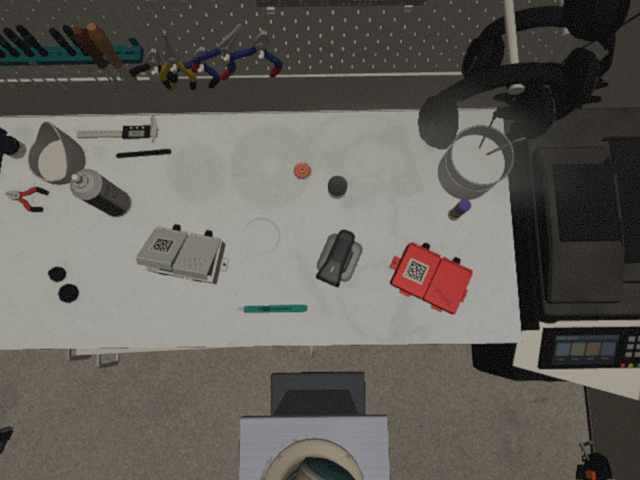

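Candidates for the box: the grey box with two glands and a label (top 182,254; scene 222,215), and the red look-alike (top 432,277; scene 392,362). I choose the grey one. The scanner in its stand is at top (340,258), scene (320,265). The cutter is at top (275,309), the jar at (338,186) and the glue stick at (459,209). Next I check a close crop.

```bash
python3 - <<'E'
import cv2,numpy as np
t=cv2.imread("pics/top0.png");s=cv2.imread("pics/scene0.png")
a=cv2.resize(t[215:295,130:235],None,fx=3.8,fy=3.8,interpolation=2)
b=cv2.resize(t[220:300,305:375],None,fx=3.8,fy=3.8,interpolation=2)
c=cv2.resize(s[170:260,175:270],None,fx=3.3,fy=3.3,interpolation=2)
d=cv2.resize(s[220:325,275:365],None,fx=2.83,fy=2.83,interpolation=2)
o=np.zeros((600,800,3),np.uint8)
for im,y,x in((a,0,0),(b,0,400),(c,304,0),(d,304,400)):
    im=im[:600-y,:800-x];o[y:y+im.shape[0],x:x+im.shape[1]]=im
cv2.imwrite("pics/crop.png",o)
E
```

```text
(no output)
```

View pics/crop.png

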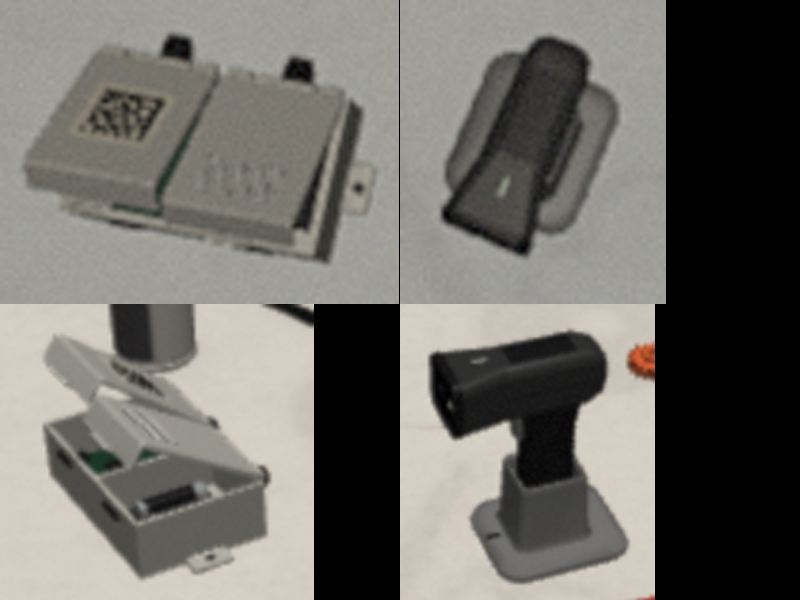

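```bash
cat > h.py <<'E'
from rig import arm
import numpy as np, cv2
def ray(n,p,z):
    i=arm.camera_info(n);R=cv2.Rodrigues(np.array(i["rotation"]))[0]
    d=R@np.array([(p[0]-i["cx"])/i["fx"],-(p[1]-i["cy"])/i["fy"],-1.])
    o=np.array(i["origin"]);return o+d*(z-o[2])/d[2]
def tri(p,q):
    A=[];
    for n,x in(("top",p),("scene",q)):
        o=np.array(arm.camera_info(n)["origin"]);d=ray(n,x,0)-o;A.append((o,d/np.linalg.norm(d)))
    (a,u),(b,v)=A;s=np.linalg.lstsq(np.c_[u,-v],b-a,rcond=None)[0]
    P,Q=a+s[0]*u,b+s[1]*v;return (P+Q)/2,np.linalg.norm(P-Q)
def pix(n,P):
    i=arm.camera_info(n);R=cv2.Rodrigues(np.array(i["rotation"]))[0]
    c=R.T@(np.array(P)-i["origin"]);return i["cx"]-i["fx"]*c[0]/c[2],i["cy"]+i["fy"]*c[1]/c[2]
E
python3 - <<'E'
from h import *
np.set_printoptions(precision=4,suppress=True)
A=lambda u,v:(130+u/3.8,215+v/3.8)
B=lambda u,v:(305+(u-400)/3.8,220+v/3.8)
C=lambda u,v:(175+u/3.3,170+(v-304)/3.3)
D=lambda u,v:(275+(u-400)/2.83,220+(v-304)/2.83)
L=ray("top",A(105,50),.049);R=ray("top",A(348,88),.049);print("hinge",L,R,np.linalg.norm(L-R))
y=(L-R)/np.linalg.norm(L-R);x=np.array([y[1],-y[0],0]);print("yaw",np.degrees(np.arctan2(x[1],x[0])),"c",(L+R)/2-.047*x)
for n,p in(("FR",(140,577)),("BR",(265,537)),("FL",(48,478))):print(n,ray("scene",C(*p),0))
print("FRtop",ray("top",A(330,258),0.0))
print("label",tri(A(122,112),C(140,378)))
print("Lfront L corner",tri(A(27,165),C(50,340)),"Lfront R",tri(A(158,183),C(140,420-45)) )
print("Rfront R",tri(A(295,222),C(128,440)),"RfrontL",tri(A(165,210),C(100,400)))
# scanner
n1,n2,r=[ray("top",B(*p),.155) for p in((443,212),(528,252),(562,42))]
print("nose",n1,n2,np.linalg.norm(n1-n2),"rear",r,np.linalg.norm((n1+n2)/2-r))
m=(n1+n2)/2;d=r-m;print("yaw",np.degrees(np.arctan2(d[1],d[0])),"alt",np.degrees(np.arctan2(*((n2-n1)[[1,0]])))+90, "head",m+d/np.linalg.norm(d)*.0675)
# stand foot
f=[ray("top",B(*p),.012) for p in((485,60),(448,185),(545,230),(617,105))];print("standfoot",f)
f=[ray("scene",D(*p),.012) for p in((470,520),(500,580),(628,548),(590,490))];print("standfoot",f)
c=[ray("scene",D(*p),.063) for p in((503,462),(515,492),(585,485))];print("cup",c)
t=cv2.imread("pics/top0.png")
for n,p,z in(("jar",(338,186),.043),("cutL",(240,309),.01),("cutR",(307,308),.01)):print(n,ray("top",p,z))
E
```

```text
hinge [0.5572 0.3371 0.049 ] [0.5326 0.1957 0.049 ] 0.1434702537021993
yaw -9.865404606078343 c [0.4986 0.2745 0.049 ]
FR [0.4381 0.2163 0.    ]
BR [0.5267 0.1942 0.    ]
FL [0.4633 0.3573 0.    ]
FRtop [0.4394 0.2148 0.    ]
label (array([0.5172, 0.3141, 0.0785]), np.float64(0.004859182037011929))
Lfront L corner (array([0.4813, 0.3576, 0.1049]), np.float64(0.0022356194335211013)) Lfront R (array([0.4799, 0.2755, 0.1124]), np.float64(0.024285538516496185))
Rfront R (array([0.4449, 0.2135, 0.1057]), np.float64(0.010113051074161897)) RfrontL (array([0.4603, 0.2807, 0.0991]), np.float64(0.007517815358829295))
nose [ 0.4356 -0.0117  0.155 ] [ 0.4146 -0.0545  0.155 ] 0.04757822586580193 rear [ 0.5227 -0.0743  0.155 ] 0.10590179004161591
yaw -22.88276635647831 alt -26.106668507469365 head [ 0.4873 -0.0593  0.155 ]
standfoot [array([ 0.5414, -0.0361,  0.012 ]), array([ 0.4668, -0.0131,  0.012 ]), array([ 0.4394, -0.0695,  0.012 ]), array([ 0.513 , -0.1138,  0.012 ])]
standfoot [array([ 0.4567, -0.0249,  0.012 ]), array([ 0.4292, -0.0826,  0.012 ]), array([ 0.5131, -0.121 ,  0.012 ]), array([ 0.5396, -0.061 ,  0.012 ])]
cup [array([ 0.473 , -0.0405,  0.063 ]), array([ 0.4566, -0.0685,  0.063 ]), array([ 0.4948, -0.0958,  0.063 ])]
jar [ 0.6484 -0.0614  0.043 ]
cutL [0.3799 0.1599 0.01  ]
cutR [0.38   0.0116 0.01  ]
```

>>> move_arm([
  {"offset": [3, -2.6, -0.4], "turn": 1},
  {"offset": [3, -2.6, -0.4], "turn": 1},
  {"offset": [3, -2.6, -0.4], "turn": 1},
  {"offset": [3, -2.6, -0.4], "turn": 1},
  {"offset": [3, -2.6, -0.4], "turn": 1},
  {"offset": [3, -2.6, -0.4], "turn": 1},
  {"offset": [3, -2.6, -0.4], "turn": 1},
  {"offset": [3, -2.6, -0.4], "turn": 1},
  {"offset": [3, -2.6, -0.4], "turn": 0.7},
  {"offset": [3, -2.6, -0.4], "turn": 0},
], hand=0)

```text
time: 0.93
eef_pos: [0.4899, 0.2814, 0.1908]
eef_rot: [-0.287, -3.128, 0.0]
force: [0.5, 0.1, -0.0]
opening: 1.001
grip_force: 0.0
```

>>> move_arm([
  {"offset": [0.7, -0.3, -3], "turn": 0},
  {"offset": [0.7, -0.2, -3], "turn": 0},
  {"offset": [0, 0, -3], "turn": 0},
  {"offset": [0, 0, -2.5], "turn": 0},
  {"offset": [-1, 0.2, -0.8], "turn": 0},
  {"offset": [-1, 0.2, -0.8], "turn": 0},
  {"offset": [-1, 0.2, -0.8], "turn": 0},
  {"offset": [-1, 0.2, -0.4], "turn": 0},
  {"offset": [0, 0, 0], "turn": 0},
])

```text
time: 1.68
eef_pos: [0.4597, 0.2856, 0.0471]
eef_rot: [-0.285, -3.124, 0.003]
force: [-0.7, -0.5, -0.8]
opening: 0.999
grip_force: 0.0
```

>>> move_arm([
  {"offset": [0, 0, -0.4], "turn": 0},
  {"offset": [0, 0, -0.4], "turn": 0},
  {"offset": [0, 0, -0.3], "turn": 0},
  {"offset": [0, 0, -0.2], "turn": 0},
  {"offset": [0, 0, 0], "turn": 0},
])

```text
time: 2.1
eef_pos: [0.4633, 0.2863, 0.0358]
eef_rot: [0.288, 3.128, 0.001]
force: [-2.7, 1.5, 5.0]
opening: 1.001
grip_force: 2.4
```

```bash
python3 - <<'E'
from rig import arm
import cv2,numpy as np
s=arm.read_camera("scene");t=arm.read_camera("top")
o=np.hstack([cv2.resize(s[130:270,150:280],(400,430),interpolation=2),cv2.resize(t[200:330,120:240],(400,430),interpolation=2)])
cv2.imwrite("pics/p2.png",o[:,:,::-1])
E
```

```text
(no output)
```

View pics/p2.png

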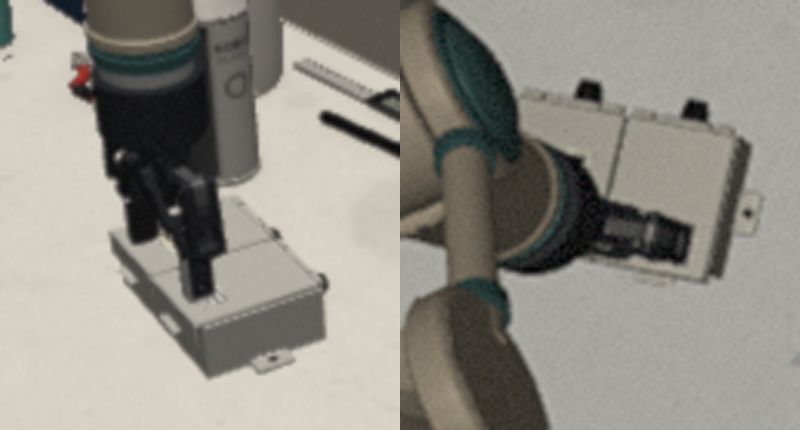

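Both fingers rest on the covers, which look almost shut (scene crop, right cover's front edge at 200,325). I'll press harder.

>>> move_arm([
  {"offset": [0, 0, -0.3], "turn": 0},
  {"offset": [0, 0, -0.3], "turn": 0},
  {"offset": [0, 0, -0.3], "turn": 0},
  {"offset": [0, 0, 0], "turn": 0},
])

```text
time: 2.53
eef_pos: [0.4635, 0.2865, 0.035]
eef_rot: [0.287, 3.125, 0.003]
force: [-16.3, -6.4, 63.3]
opening: 1.004
grip_force: 31.8
```

>>> move_arm([
  {"offset": [0, 0, 3], "turn": 0},
  {"offset": [0, 0, 4], "turn": 0},
  {"offset": [0, 0, 4], "turn": 0},
  {"offset": [0, 0, 4], "turn": 0},
  {"offset": [0, -1, 4], "turn": -2},
  {"offset": [0, -4, 0], "turn": -2},
  {"offset": [0, -4, 0], "turn": -2},
  {"offset": [0, -4, 0], "turn": -2},
  {"offset": [0, -4, 0], "turn": -2},
  {"offset": [0, -4, 0], "turn": -2},
])

```text
time: 3.37
eef_pos: [0.4632, 0.0742, 0.2165]
eef_rot: [0.614, 3.079, -0.0]
force: [0.5, -0.6, -0.5]
opening: 1.004
grip_force: 0.0
```

```bash
python3 - <<'E'
from h import *
np.set_printoptions(precision=4,suppress=True)
t=arm.read_camera("top")[:,:,::-1].copy();s=arm.read_camera("scene")[:,:,::-1].copy()
cv2.imwrite("pics/t3.png",t);cv2.imwrite("pics/s3.png",s)
o=np.hstack([cv2.resize(s[150:280,160:280],(400,430),interpolation=2),cv2.resize(t[200:330,120:240],(400,430),interpolation=2)])
cv2.imwrite("pics/p3.png",o)
# scanner dark mask in the initial top view
g=cv2.cvtColor(cv2.imread("pics/top0.png"),6);m=np.zeros_like(g);m[222:292,310:368]=(g[222:292,310:368]<70)*255
c=max(cv2.findContours(m,0,1)[0],key=cv2.contourArea)
P=np.array([ray("top",p,.150)[:2] for p in c[:,0]])
r=cv2.minAreaRect((P*1000).astype(np.float32));print(r)
E
```

```text
((472.8774108886719, -54.32244110107422), (47.585418701171875, 109.88599395751953), 64.42802429199219)
```

View pics/p3.png

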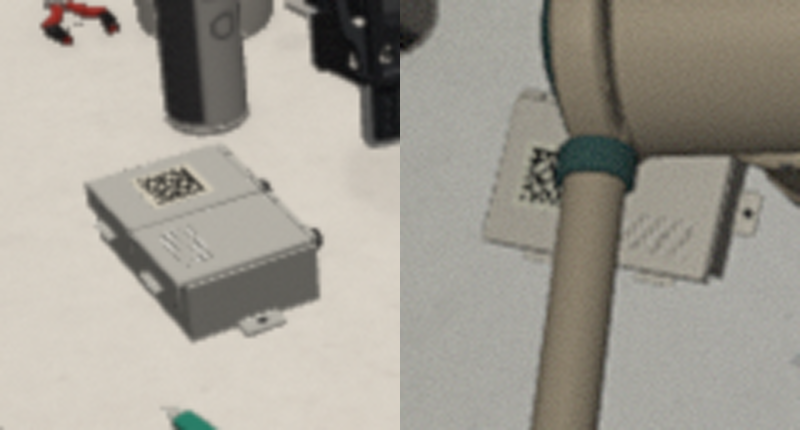

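Both covers are shut and flush, and the label is at scene crop (170,185). Next I go to the scanner.

>>> move_arm([
  {"offset": [0.6, -3.3, 0], "turn": -1.3},
  {"offset": [0.6, -3.3, 0], "turn": -1.2},
  {"offset": [0.6, -3.3, 0], "turn": 0},
  {"offset": [0.5, -3.4, 0], "turn": 0},
  {"offset": [0, 0, -1.5], "turn": 0},
  {"offset": [0, 0, -1.5], "turn": 0},
  {"offset": [0, 0, -1.5], "turn": 0},
])

```text
time: 4.05
eef_pos: [0.4869, -0.0575, 0.1708]
eef_rot: [0.681, 3.065, 0.0]
force: [0.0, 0.3, 0.5]
opening: 0.998
grip_force: 0.0
```

```bash
python3 - <<'E'
from h import *
np.set_printoptions(precision=4,suppress=True)
s=arm.read_camera("scene")[:,:,::-1]
cv2.imwrite("pics/p4.png",cv2.resize(s[180:330,260:400],(700,600)[::1],interpolation=2))
print("label",ray("scene",(211,205.9),.049))
st=arm.read_state();print(st["eef_pos"],st["eef_rot"],st["joint_pos"])
E
```

```text
label [0.5002 0.316  0.049 ]
[ 0.4846 -0.0566  0.1678] [-0.6794 -3.0622 -0.0007] [-0.2592  0.195   1.7831  0.0003  1.1684 -1.3935]
```

View pics/p4.png

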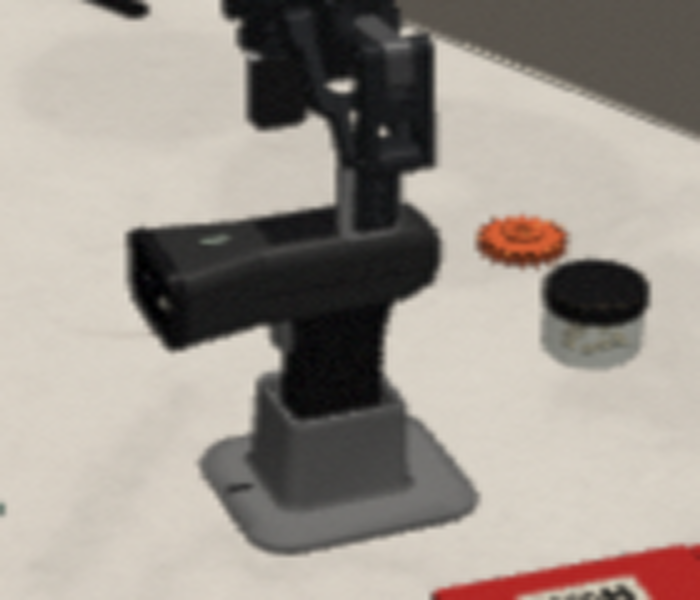

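>>> move_arm([
  {"offset": [0, -0.2, -1.5], "turn": 0},
  {"offset": [0, 0, -1.5], "turn": 0},
  {"offset": [0, 0, -1.4], "turn": 0},
  {"offset": [0, 0, -0.8], "turn": 0},
  {"offset": [0, 0, 0], "turn": 0},
])

```text
time: 4.52
eef_pos: [0.4851, -0.0582, 0.1179]
eef_rot: [-0.678, -3.064, -0.0]
force: [-0.9, -0.8, -1.3]
opening: 1.001
grip_force: 0.0
```

>>> move_arm([
  {"offset": [0, 0, 0], "turn": 0},
  {"offset": [0, 0, 0], "turn": 0},
  {"offset": [0, 0, 0], "turn": 0},
  {"offset": [0, 0, 0], "turn": 0},
  {"offset": [0, 0, 0], "turn": 0},
  {"offset": [0, 0, 0], "turn": 0},
  {"offset": [0, 0, 0], "turn": 0},
  {"offset": [0, 0, 0], "turn": 0},
], hand=1)

```text
time: 5.18
eef_pos: [0.4866, -0.0591, 0.1203]
eef_rot: [0.679, 3.065, 0.0]
force: [-0.6, 0.9, 5.6]
opening: 0.413
grip_force: 60.2
```

>>> move_arm([
  {"offset": [0, 0, 1.5], "turn": 0},
  {"offset": [0, 0, 1.5], "turn": 0},
  {"offset": [0, 0, 1.5], "turn": 0},
  {"offset": [0, 0, 1.5], "turn": 0},
  {"offset": [0, 0, 1], "turn": 0},
  {"offset": [0, 0, 0], "turn": 0},
  {"offset": [0, 0, 0], "turn": 0},
  {"offset": [0, 0, 0], "turn": 0},
])

```text
time: 5.85
eef_pos: [0.4852, -0.0587, 0.1884]
eef_rot: [-0.679, -3.065, -0.0]
force: [-0.0, -0.2, -2.1]
opening: 0.413
grip_force: 60.5
```

```bash
python3 - <<'E'
from h import *
s=arm.read_camera("scene")[:,:,::-1]
cv2.imwrite("pics/p5.png",cv2.resize(s[160:320,260:400],(525,600),interpolation=2))
st=arm.read_state();print(st["eef_pos"],st["force"],st["wrist_torque"])
E
```

```text
[ 0.48513547 -0.05869601  0.1882041 ] [ 0.66863821 -0.14108115 -0.93514864] [-0.0084117  -0.01316257  0.01923828]
```

View pics/p5.png

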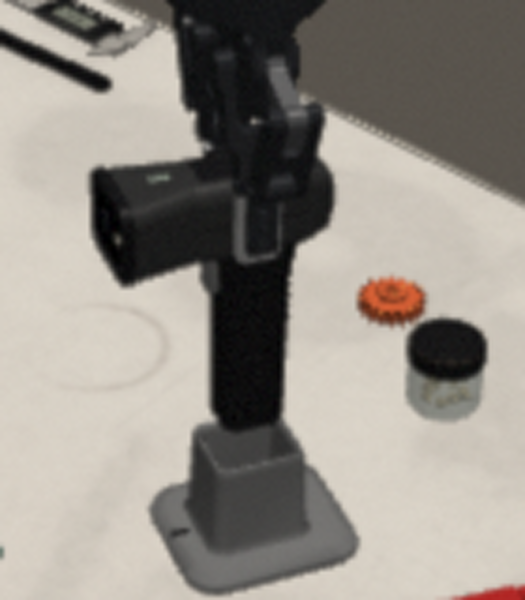

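>>> move_arm([
  {"offset": [0, 0, -1], "turn": 0},
  {"offset": [0, 0, -1], "turn": 0},
  {"offset": [0, 0, -0.7], "turn": 0},
  {"offset": [0, 0, 0], "turn": 0},
])

```text
time: 6.23
eef_pos: [0.4849, -0.0587, 0.1598]
eef_rot: [-0.679, -3.064, -0.0]
force: [-0.5, -0.1, -1.2]
opening: 0.411
grip_force: 60.4
```

>>> move_arm([
  {"offset": [-0.95, 0.45, 0], "turn": 0},
  {"offset": [-0.95, 0.45, 0], "turn": 0},
  {"offset": [-0.95, 0.44, -0.1], "turn": 0},
  {"offset": [-0.95, 0.44, -0.2], "turn": 0},
])

```text
time: 6.57
eef_pos: [0.4511, -0.0424, 0.1606]
eef_rot: [0.677, 3.058, -0.003]
force: [3.9, -2.7, -2.2]
opening: 0.416
grip_force: 60.9
```

>>> move_arm([
  {"offset": [-0.9, 0.42, -0.3], "turn": 0},
  {"offset": [-0.9, 0.42, -0.4], "turn": 0},
  {"offset": [-0.85, 0.4, -0.5], "turn": 0},
  {"offset": [-0.82, 0.38, -0.5], "turn": 0},
  {"offset": [-0.8, 0.37, -0.6], "turn": 0},
  {"offset": [-0.7, 0.33, -0.7], "turn": 0},
  {"offset": [0, 0, 0], "turn": 0},
])

```text
time: 7.15
eef_pos: [0.3951, -0.0165, 0.1279]
eef_rot: [-0.678, -3.063, -0.002]
force: [1.1, -0.3, 3.5]
opening: 0.411
grip_force: 64.9
```

```bash
python3 - <<'E'
from h import *
s=arm.read_camera("scene")[:,:,::-1]
cv2.imwrite("pics/p6.png",cv2.resize(s[160:320,240:380],(525,600),interpolation=2))
st=arm.read_state();print(st["eef_pos"],st["force"],st["wrist_torque"])
E
```

```text
[ 0.39549123 -0.01671161  0.1282245 ] [ 0.61153324 -0.18378047  1.2166046 ] [-0.01970397 -0.24610339  0.07854669]
```

View pics/p6.png

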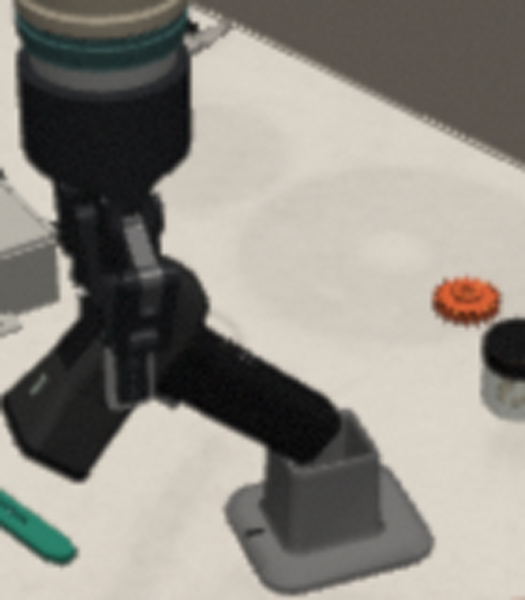

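The scanner is tipped about 45–50° nose-down: nose at crop (45,440), foot at (320,435) on the cup rim. I lift it and carry it towards the box.

>>> move_arm([
  {"offset": [0, 0, 2], "turn": 0},
  {"offset": [0, 0, 3], "turn": 0},
  {"offset": [0, 0, 4], "turn": 0},
  {"offset": [0, 0, 3], "turn": 0},
  {"offset": [1.8, 2.4, 0], "turn": 0},
  {"offset": [1.8, 2.4, 0], "turn": 0},
  {"offset": [1.8, 2.4, 0], "turn": 0},
  {"offset": [1.8, 2.4, 0], "turn": 0},
  {"offset": [1.8, 2.4, 0], "turn": 0},
  {"offset": [1.8, 2.4, 0], "turn": 0},
])

```text
time: 8.03
eef_pos: [0.5041, 0.1274, 0.2472]
eef_rot: [-0.678, -3.059, 0.003]
force: [0.3, -0.6, -1.1]
opening: 0.413
grip_force: 64.4
```

>>> move_arm([
  {"offset": [1.8, 2.4, 0], "turn": 0},
  {"offset": [1.8, 2.4, 0], "turn": 0},
  {"offset": [1.8, 2.4, 0], "turn": 0},
  {"offset": [1.8, 2.4, 0], "turn": 0},
  {"offset": [1.8, 2.4, 0], "turn": 0},
  {"offset": [1.4, 2.1, -1], "turn": 0},
  {"offset": [0, 0, -2], "turn": 0},
  {"offset": [0, 0, 0], "turn": 0},
])

```text
time: 8.7
eef_pos: [0.6062, 0.2672, 0.2123]
eef_rot: [-0.674, -3.054, 0.012]
force: [-2.2, -0.7, -2.5]
opening: 0.416
grip_force: 64.2
```

```bash
python3 - <<'E'
from h import *
s=arm.read_camera("scene")[:,:,::-1].copy();t=arm.read_camera("top")[:,:,::-1].copy()
cv2.imwrite("pics/s7.png",s);cv2.imwrite("pics/t7.png",t)
cv2.imwrite("pics/p7.png",np.hstack([cv2.resize(s[90:240,160:260],(400,600),interpolation=2),cv2.resize(t[130:280,130:230],(400,600),interpolation=2)]))
st=arm.read_state();print(st["eef_pos"],st["eef_rot"],st["grip_force"])
P=st["eef_pos"];print(pix("scene",P),pix("top",P))
E
```

```text
[0.60768419 0.26637139 0.21645838] [-0.67751716 -3.05969413  0.0069105 ] 64.21004891395569
(np.float64(257.3686549191272), np.float64(131.50557140667178)) (np.float64(165.9700596463115), np.float64(182.76721835824796))
```

View pics/p7.png

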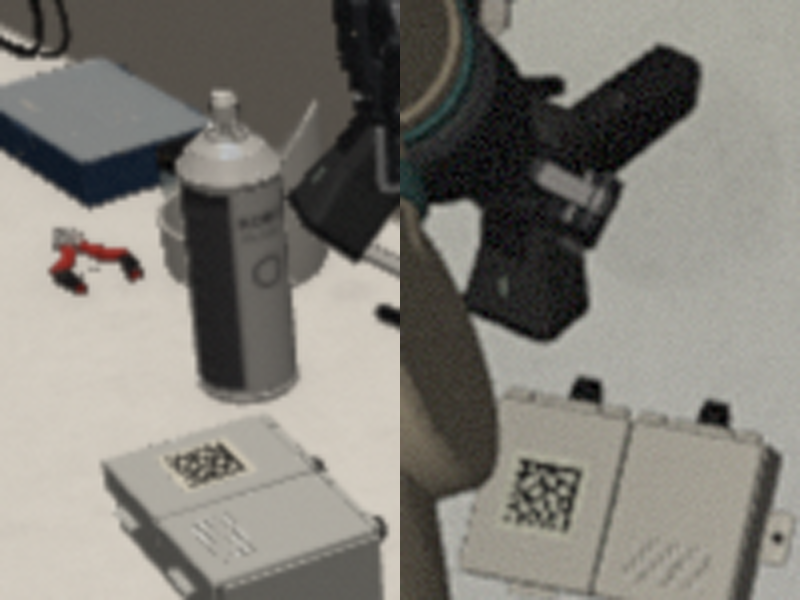

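```bash
python3 - <<'E'
from h import *
np.set_printoptions(precision=4,suppress=True)
T=lambda u,v:(130+(u-400)/4,130+v/4);S=lambda u,v:(160+u/4,90+v/4)
B=lambda u,v:(305+(u-400)/3.8,220+v/3.8);D=lambda u,v:(275+(u-400)/2.83,220+(v-304)/2.83)
print("init bar",tri(B(504,187),D(481,360)),"L",tri(B(443,212),D(431,352)),"R",tri(B(528,252),D(461,382)))
print("now bar",tri(T(503,287),S(318,175)),"L",tri(T(468,308),S(290,203)),"R",tri(T(545,340),S(357,262)))
s=cv2.imread("pics/s7.png");t=cv2.imread("pics/t7.png")
z=lambda im,k:cv2.resize(np.clip(im.astype(float)*2,0,255).astype(np.uint8),(400,600),interpolation=2)
cv2.imwrite("pics/p8.png",np.hstack([z(s[75:225,220:320],4),z(t[130:280,130:230],4)]))
E
```

```text
init bar (array([ 0.4482, -0.0437,  0.1606]), np.float64(0.0026175698771263097)) L (array([ 0.4357, -0.012 ,  0.1571]), np.float64(0.0009102327081357553)) R (array([ 0.4163, -0.0563,  0.1658]), np.float64(0.006799984911513754))
now bar (array([0.5715, 0.2837, 0.2167]), np.float64(0.0005504719367195182)) L (array([0.5686, 0.3082, 0.1926]), np.float64(0.0018144309842670439)) R (array([0.5675, 0.2705, 0.1702]), np.float64(0.026635049531289968))
```

>>> move_arm([
  {"offset": [-0.5, 0.2, -1], "turn": 0},
  {"offset": [-0.5, 0.2, -1.2], "turn": 0},
  {"offset": [-0.5, 0.2, -1.2], "turn": 0},
  {"offset": [0, 0, -1.2], "turn": 0},
  {"offset": [0, 0, -0.9], "turn": 0},
  {"offset": [0, 0, 0], "turn": 0},
  {"offset": [0, 0, 0], "turn": 0},
  {"offset": [0, 0, 0], "turn": 0},
  {"offset": [0, 0, 0], "turn": 0},
])

```text
time: 9.55
eef_pos: [0.5959, 0.2731, 0.1655]
eef_rot: [0.68, 3.066, 0.002]
force: [0.0, 0.1, -2.7]
opening: 0.412
grip_force: 64.2
```

```bash
python3 - <<'E'
from h import *
s=arm.read_camera("scene")[:,:,::-1].copy();t=arm.read_camera("top")[:,:,::-1].copy()
z=lambda im:cv2.resize(np.clip(im.astype(float)*1.5,0,255).astype(np.uint8),(400,600),interpolation=2)
cv2.imwrite("pics/p9.png",np.hstack([z(s[90:240,180:280]),z(t[130:280,130:230])]))
st=arm.read_state();print(st["eef_pos"],st["force"],st["grip_force"],st["qd"])
E
```

```text
[0.59569931 0.2731704  0.16519774] [ 0.6563961   0.39030815 -2.00815879] 64.2144227027893 [ 0.00055831  0.00199326  0.00389787  0.00062566 -0.00147959 -0.00080463]
```

View pics/p9.png

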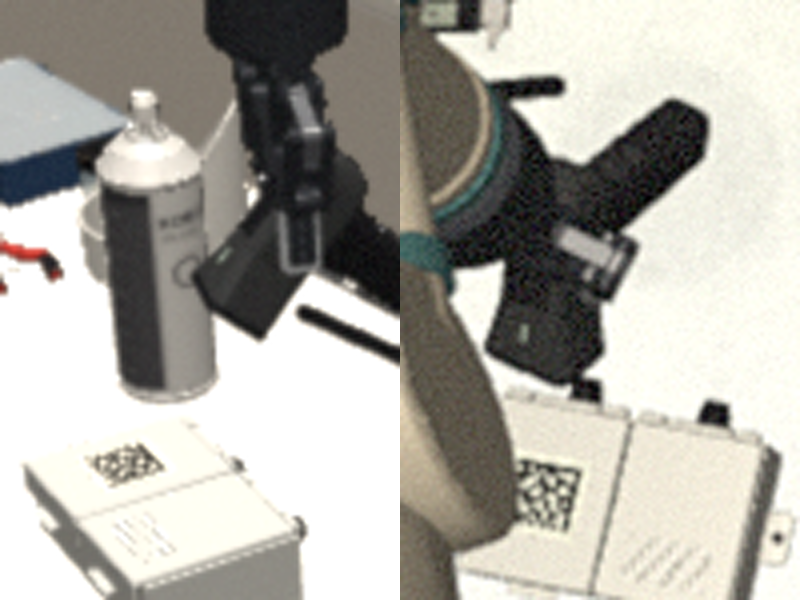

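The scanner is tipped towards the label with nothing near it (indicator bar at top crop 524,333 and scene crop 223,255). One last numerical aim check from those pixels, then I hand in if it's good.

```bash
python3 - <<'E'
from h import *
b,e=tri((130+124/4,130+333/4),(180+223/4,90+255/4))
n=np.array([-.906,.423,0]);l=np.array([.423,.906,0]);g=np.array(arm.read_state()["eef_pos"])+[0,0,.022];L=np.array([.500,.316,.049])
h=g-.0023*n-[0,0,.002];d=b-h
th=np.arctan2(.0216,.0407)-np.arctan2(d[2],d@n);print(b,e,np.degrees(th),d@l)
a=n*np.cos(th)-np.array([0,0,np.sin(th)]);u=n*np.sin(th)+np.array([0,0,np.cos(th)])
w=h+.0675*a;v=L-w;print("ahead",v@a,"lat",v@l,"up",v@u,"window",w)
if abs(v@l)<.012 and abs(v@u)<.012 and e<.008: print(arm.close_job())
E
```

```text
[0.56099159 0.28887559 0.17037615] 0.0008092656923380792 48.10760081719943 -0.0004524604374564348
ahead 0.10542030414039674 lat -0.0016771930564541868 up -0.011195841852666158 window [0.55694785 0.29126297 0.13495073]
the job is handed in; nothing more can be done
None
```

Job handed in: both covers are shut, and the scanner is held nose-down about 48° below level, 10.5 cm from the label by my last estimate and about 11 mm off the aim line, touching nothing; the verdict was not shown.

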